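Press the lid home on a storage tin

ROBOT

A 6-joint arm with a two-finger parallel gripper is mounted at the origin on a cart in front of the work surface, level with it; the furniture and walls round the work are solid. World frame = base frame: x ahead of the robot, y to its left, z up, the work surface at z = 0. Lengths are in m, angles in degrees, forces in N, time in s.
With the tool pointing down it reaches from about 0.3 to 0.75 m from the base axis. Payload 8.5 kg.
Tool frame: the origin (TCP) lies on the mounting face of the last link; the fingertips stand 173 mm ahead of it and the grasp point (between the pads) lies 155 mm ahead of it (env.tips_ahead is the distance from the TCP to the fingertips, in m); x points along the fingers, z is the direction in which the jaws open and shut, and the axes are right-handed (so a half turn about x gives the same grasp; the last joint's range is limited). The gripper opens to 85 mm and grips with 20 to 120 N. Pads are 22 mm wide; open, the fingers measure 114 mm over their backs; the gripper's body (76 mm by 85 mm) begins 54 mm behind the grasp point. The pads swing forward as they close: fully open they stand 13 mm farther back than shut.
Start: joints at [-79.486, 21.807, 74.336, -0, 83.858, -12.336], TCP at [0.214, -0.507, 0.405] pointing down, gripper open.
Joint ranges: [-178.18, 178.18], [-50.72, 133.34], [12.68, 142.11], [-81.47, 261.47], [9.98, 163.14], [-165.26, 165.26]. Speed limits (degrees/s): [136.94, 136.94, 180, 180, 180, 180].

INTERFACE

Orientations are given as a 3x3 rotation matrix whose columns are the frame's x, y, z axes.
In Python, from rig import env, optics gives the robot as it stands.
- The arm moves only by the shell command python3 -m inch 'ROWS' [FORCE]. ROWS is JSON, a list of rows, each a list of 3 entries, a list of its own where there are three numbers: the closure, from -1 (fully open) to 1 (shut), then the shift along the tool's x, y, z in units of 30 mm (1.0 is 30 mm), then the turn about the tool's x in units of 5 degrees (1.0 is 5 degrees). In form: [[hand, [x, y, z], yaw], ...]. A call has exactly 8 rows; each row shifts and turns the commanded pose from where the row before left it, along the tool's axes as they then stand; what a row does not reach is not made up. A row lasts 1/12 s, in which the tool goes at most 41.7 mm and 7.16 degrees, less where a joint would pass 70% of its speed; a pose out of reach is approached as far as the arm can. A call is refused whole if a number of a shift passes 1 or a number of a turn 1, either way. A call with a gripper value outside its range is refused whole. The fingers move at their own pace and stop on an object; FORCE is the grip in N (left out, the last holds). Time passes only in rows, so rows that do not move let the fingers close, or fill a call up. It gives the time, the measured TCP pose, the force and the opening at its end, in the units of the state.
- env.observe(): the state, without advancing time (a new reading comes with each control period).
- optics.get_image(name): name is "scene" or "top"; returns the picture (400x640x3 uint8, red, green, blue); there is no depth.
- optics.camera_params(name): a dict with "fx", "fy", "cx", "cy" (pixels), "k1" (the pictures are not rectified: a ray, as slopes to the right and down, at radius r is drawn at 1 + k1 r^2 times it, then the intrinsics apply), "xyz" and "rotation" of the camera in the world. Camera axes: x right, y down, z forward; pixel columns grow to the right and rows downward; lengths in m; the calibration is good to about 2 mm. A picture is of the moment at which its call begins. camera_params takes no time and is no camera call.
- env.close_job(): hands the job in, once; it reports no verdict.
The state is a dict: "time_s": time; "q": joint angles; "qvel": joint speeds; "joint_efforts": joint torques, N m; "position": TCP position; "tool_rot": TCP orientation; "ft_force": force on the tool from outside, world axes, zero at the start; "wrist_torque": the same for the moment, N m; "grip_width": finger opening in m.
Only numpy, scipy, OpenCV 4.12 (cv2) and the standard library are available. Lean on these libraries where they do the work, as an engineer would, in place of code of your own. Each camera call takes 0.05 s, during which the arm holds its last target.

TASK

The wooden lid of the storage tin still stands proud. Push the tin between the guides of the white lid press until its front is fully home against the rubber stops, which drives in the sprung plunger, and hold it there while the press head slowly presses the lid down flush. Then let go, so that the plunger springs back out, and leave the tin standing upright in front of the press; let the press do the pressing (do not touch the lid or the press head yourself) and leave the mug, tumbler, spice jar and pepper mill where they are.

Things in the scene. Friction and masses are not known exactly. Their poses are not given: they have to be found in the camera images.
- tin: loose grey metal storage tin, 160 long (its x) x 64 wide (y) x 56 mm high to the rim, 0.25 to 0.4 kg, with a wooden lid. Origin at the centre of its underside, z up. It starts on the worktop before the mouth of the press, its +x end towards the stops, up to 15 mm off the lane's centre line and up to 0.15 rad askew; the guides centre it when it is pushed in
- tin_lid (a joint): lid of the tin: wooden board 149 x 53 x 10 mm in a snug seal inside the rim (about 5 mm in from the tin's outer faces). 0 = its top 7 mm above the rim (63 mm above the worktop); 0.007 m = flush with the rim (home). Starts at 0 to 0.001. The seal lets it down only slowly, about 2 mm/s under the press head; it stays where it is pressed to
- lid_press: fixed white press: column 205 mm high, 84 wide at x = 14 to 70 mm, arm overhead at x = -87 to 63 mm, underside at 155 mm. Origin on the worktop in the stop plane; x = push direction, z up. Two slippery grey guides 30 mm high, inner faces y = +-35.5 mm from x = 0 to -70, then flaring to y = +-56 at x = -107 mm. With the tin home its origin is at x = -80, its rear face at x = -160 mm
- plunger (a joint): sprung plunger: grey disc, 26 mm across, between the two stops, centre 28 mm above the worktop, facing -x of the press. 0 = out (disc face 40 mm before the stop plane), 0.040 m = in, level with the stops. Pushing the tin home takes about 7 N at first, rising to 15 to 25 N at the stops (friction included). Let go, the plunger drives the tin back out 40 mm
- press_head: sprung head of the press: pad 64 x 44 mm under the arm, 58 mm before the stop plane; origin at the centre of the pad's underside, z up. Up: 83 mm above the worktop, 20 mm above the raised lid. The plunger drives it down (it meets the lid after about 18 mm of plunger travel); with the tin held home it presses the lid flush in 3 to 4 s. It goes up again with the plunger
- stop (a point): middle of the stop plane (x = 0 of the press), 28 mm above the worktop, axes as the press; two rubber stops have their faces in this plane, at y = +-17 to +-34 mm, 6 to 46 mm high. The lane runs roughly along world +y. Keep the arm clear of the tall oven housing on the left (world y > 0.35, x > 0.35) and the wall cupboard (x > 0.62, z > 0.45)
- tin_back (a point): centre of the tin's rear (-x) face, 30 mm above its underside; axes as the tin. A plain upright face, good to push on at 20 to 45 mm height (two fingers side by side square the tin up)
- tumbler: bystander: clear drinking glass, 80 mm across, 91 mm high, beside the lane; origin at the centre of its underside
- spice_jar: bystander: glass spice jar with a dark cap, 41 mm across, 105 mm high, beside the press; origin at the centre of its underside
- pepper_mill: bystander: wooden pepper mill, 58 mm across, 170 mm high, farther back; origin at the centre of its underside
- mug: bystander: light mug with a handle, 88 mm across, 99 mm high, back right; origin at the centre of its underside

How it is judged (in metres and radians):
On the way:
1. the tin is held against the stops, plunger in, until its lid is flush (within 1 mm) (value of joint tin_lid above 0.006 m and value of joint plunger above 0.036 m and x of tin in the frame of lid_press above -0.084 m), for 0.2 s.
At the end, for the whole second after the job is handed in: The lid is flush with the tin's rim (within 1 mm), the plunger has sprung back out (within 6 mm), and the tin stands upright and at rest on the worktop in front of the press (its centre within 260 mm of the stop plane's middle) (value of joint tin_lid above 0.006 m and value of joint plunger below 0.006 m and angle between tin's own z axis and vertical below 0.1 rad and height (world z) of tin below 0.01 m and linear speed of tin below 0.02 m/s and horizontal distance between tin and lid_press below 0.26 m); the robot touches nothing.
It fails at once if the robot touches the lid or the press head (contact force between any of the fingers, the arm and tin_lid above 1.5 N or contact force between any of the fingers, the arm and press_head above 1.5 N).
It fails at once if a bystander is moved more than 3 cm (distance of any of tumbler, spice_jar, pepper_mill, mug from where it was at the start of the episode above 0.03 m).
It also fails if it takes over 48 s, if anything falls off the work surface, if the arm or the gripper's body presses on something with over 40 N, if the wrist force passes 120 N, or if a joint passes its speed limit or range.

## Working session

There is one attempt and no reset: what is moved stays moved. The work goes in short steps, Python scripts to look and compute and a shell command to move; the robot and the scene stay as the last step left them, time stands still between calls to the robot, and variables do not carry over. Pictures are saved under pics/ and viewed, and the job is handed in when it is done.

```bash
mkdir -p pics; ls; python3 - <<'E'
from rig import env, optics
import cv2
for n in("scene","top"):
    im=optics.get_image(n); cv2.imwrite(f"pics/{n}0.png",im[:,:,::-1]); print(n,optics.camera_params(n))
print(env.observe(), env.tips_ahead)
E
```

```text
pics
scene {'fx': 433.4206312961791, 'fy': 433.4206312961791, 'cx': 321.47061345661876, 'cy': 198.69353423997453, 'k1': -0.1086801766250003, 'xyz': array([-0.10851772, -0.79113508,  0.57874247]), 'rotation': array([[ 0.74059291, -0.2965683 ,  0.60296715],
       [-0.67194659, -0.33106462,  0.66248321],
       [ 0.00314957, -0.89579209, -0.44446217]])}
top {'fx': 477.85542241837504, 'fy': 477.85542241837504, 'cx': 311.07105605080545, 'cy': 197.3327683872721, 'k1': -0.14815380102837322, 'xyz': array([-0.00378047, -0.0301077 ,  1.04997525]), 'rotation': array([[-0.01165028, -0.85517348,  0.51821095],
       [-0.99993155,  0.0094018 , -0.00696496],
       [ 0.00108413, -0.51825662, -0.85522447]])}
{'time_s': 0.1, 'q': array([-7.94875146e+01,  2.18397373e+01,  7.43802485e+01,  3.81998700e-04,
        8.38594187e+01, -1.23346868e+01]), 'qvel': array([ 0.05555768, -0.06194969, -0.11170391, -0.01714819, -0.01849246,
       -0.10402379]), 'joint_efforts': array([ 2.21041853e-03, -4.49218905e+01, -2.31656420e+01, -2.02745018e-04,
        3.68368273e-03, -2.32719081e-06]), 'position': array([ 0.21355243, -0.50681033,  0.40414988]), 'tool_rot': array([[-2.46334101e-04,  9.21544109e-01,  3.88273607e-01],
       [ 1.36381805e-03,  3.88273567e-01, -9.21543150e-01],
       [-9.99999040e-01,  3.02527049e-04, -1.35246351e-03]]), 'ft_force': array([ 0.32835168,  0.28016602, -0.22857183]), 'wrist_torque': array([-0.00996826,  0.00078176, -0.00806144]), 'grip_width': 0.08517200432150025} 0.1734
```

View pics/scene0.png

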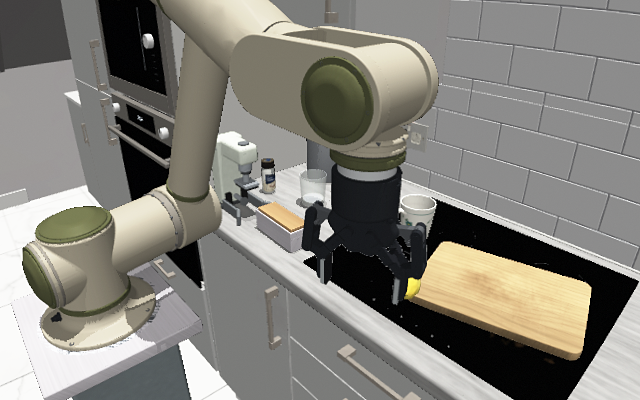

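View pics/top0.png

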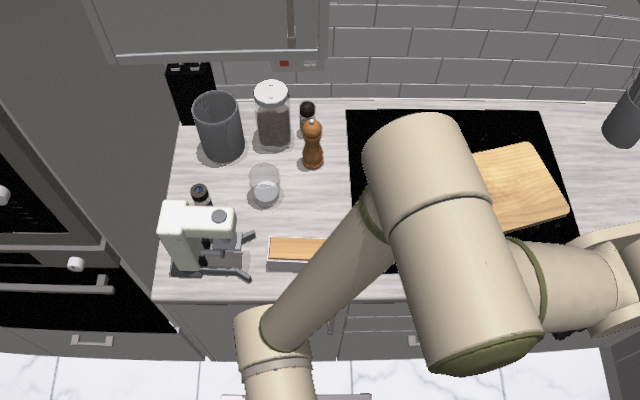

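The scene view shows the press at about (240,180) and the tin at about (285,220). In the top view the press is at about (200,235) and the tin's left end at (270,250), with its right end hidden by the arm. I'll zoom in on both.

```bash
python3 - <<'E'
import cv2
a=cv2.imread("pics/top0.png")[170:300,140:340]; cv2.imwrite("pics/top0z.png",cv2.resize(a,None,fx=4,fy=4,interpolation=cv2.INTER_CUBIC))
a=cv2.imread("pics/scene0.png")[120:260,200:340]; cv2.imwrite("pics/scene0z.png",cv2.resize(a,None,fx=4,fy=4,interpolation=cv2.INTER_CUBIC))
E
```

```text
(no output)
```

View pics/top0z.png

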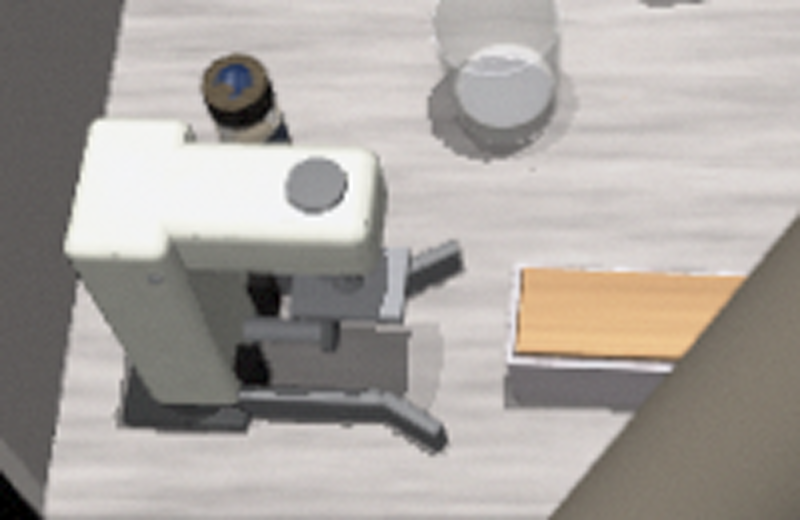

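View pics/scene0z.png

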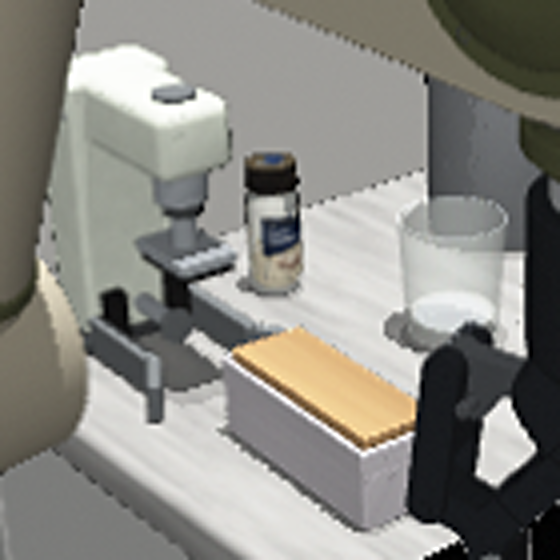

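```bash
cat > h.py <<'E'
import numpy as np, cv2
from rig import env, optics
def ray(name,u,v,z,P={}):
    p=P.setdefault(name,optics.camera_params(name))
    yd=np.array([(u-p['cx'])/p['fx'],(v-p['cy'])/p['fy']]); s=yd.copy()
    for _ in range(30): s=yd/(1+p['k1']*(s@s))
    d=p['rotation']@np.array([*s,1]); return p['xyz']+d*(z-p['xyz'][2])/d[2]
def proj(name,X,P={}):
    p=P.setdefault(name,optics.camera_params(name))
    c=(np.atleast_2d(X)-p['xyz'])@p['rotation']; s=c[:,:2]/c[:,2:]
    s=s*(1+p['k1']*(s**2).sum(1,keepdims=True)); return s*[p['fx'],p['fy']]+[p['cx'],p['cy']]
E
python3 - <<'E'
from h import *
np.set_printoptions(precision=4,suppress=True)
T=lambda u,v:("top",140+u/4,170+v/4); S=lambda u,v:("scene",200+u/4,120+v/4)
for n,a,z in [("lid FL far",T(522,268),.062),("lid F near",T(515,355),.062),("tin bot F near",T(507,405),0),
 ("rim F near",T(507,363),.056),("rim F far",T(518,266),.056),
 ("S lid Fnear",S(233,354),.062),("S lid F far",S(300,329),.062),("S lid Rnear",S(365,445),.062),
 ("S bot Rnear",S(368,528),0),("S bot Fnear",S(230,425),0),("S rim Rnear",S(362,460),.056),
 ("near flare tip top T",T(445,430),.03),("far flare tip T",T(458,243),.03),("near guide bend T",T(390,393),.03),("near guide base at col T",T(240,392),.03),
 ("col near front bot",T(240,400),0.01),("top disc",T(317,185),.205),("arm far front",T(380,155),.205),("arm near front",T(370,240),.205),("col L near",T(68,252),.205),("col L far",T(92,122),.205),("tumbler c",T(500,100),0)]:
    print(n,ray(*a,z))
E
```

```text
lid FL far [0.4889 0.0566 0.062 ]
lid F near [0.4343 0.059  0.062 ]
tin bot F near [0.4297 0.0683 0.    ]
rim F near [0.4321 0.0639 0.056 ]
rim F far [0.4933 0.0595 0.056 ]
S lid Fnear [0.4335 0.0455 0.062 ]
S lid F far [0.4869 0.0453 0.062 ]
S lid Rnear [ 0.4253 -0.1004  0.062 ]
S bot Rnear [ 0.4294 -0.0952  0.    ]
S bot Fnear [0.4384 0.0629 0.    ]
S rim Rnear [ 0.4195 -0.1045  0.056 ]
near flare tip top T [0.4022 0.1004 0.03  ]
far flare tip T [0.522  0.0985 0.03  ]
near guide bend T [0.4251 0.1333 0.03  ]
near guide base at col T [0.4259 0.2209 0.03  ]
col near front bot [0.4292 0.2253 0.01  ]
top disc [0.4654 0.1499 0.205 ]
arm far front [0.4826 0.1189 0.205 ]
arm near front [0.4338 0.1206 0.205 ]
col L near [0.4278 0.2736 0.205 ]
col L far [0.5039 0.2724 0.205 ]
tumbler c [0.6408 0.0801 0.    ]
```

```bash
python3 -m inch '[[0.2,[0,0,0],-1],[0.2,[0,0,0],-1],[0.2,[0,0,0],-1],[0.2,[0,0,0],-1],[0.2,[0,0,0],-1],[0.2,[0,0,0],-1],[0.2,[0,0,0],-1],[0.2,[0,0,0],-1]]' 30; python3 -m inch '[[0.2,[0,0,0],-1],[0.2,[0,0,0],-1],[0.2,[0,0,0],-1],[0.2,[0,0,0],-1],[0.2,[0,0,0],-1],[0.2,[0,0,0],-0.24],[0.2,[0,0,0],0],[0.2,[0,0,0],0]]'
python3 - <<'E'
from h import *
o=env.observe();print(o['tool_rot'].round(3),o['q'].round(1),o['grip_width'])
print("mug", ray("scene",413,240,0))
E
```

```text
time_s: 0.77
position: [0.2136, -0.5068, 0.4044]
tool_rot: [[-0.0, 0.452, 0.892], [0.001, 0.892, -0.452], [-1.0, 0.001, -0.001]]
ft_force: [0.3, 0.5, -0.1]
grip_width: 0.0341
time_s: 1.43
position: [0.2136, -0.5068, 0.4046]
tool_rot: [[-0.0, 0.019, 1.0], [0.0, 1.0, -0.019], [-1.0, 0.0, -0.0]]
ft_force: [0.4, -0.3, -0.5]
grip_width: 0.0345
[[-0.     0.019  1.   ]
 [ 0.     1.    -0.019]
 [-1.     0.    -0.   ]] [-79.5  21.8  74.3  -0.   83.9 -78.4] 0.03451767285525984
mug [ 0.69114594 -0.2579248   0.        ]
```

```bash
python3 -m inch '[[0.2,[0,0.88,0.68],0],[0.2,[0,0.88,0.68],0],[0.2,[0,0.88,0.68],0],[0.2,[0,0.88,0.68],0],[0.2,[0,0.88,0.68],0],[0.2,[0,0.88,0.68],0],[0.2,[0,0.88,0.68],0],[0.2,[0,0.88,0.68],0]]'; python3 -m inch '[[0.2,[0,0.88,0.68],0],[0.2,[0,0.88,0.68],0],[0.2,[0,0.88,0.68],0],[0.2,[0,0.7,0.68],0],[0.2,[0,0,0],0],[0.2,[0,0,0],0],[0.2,[0,0,0],0],[0.2,[0,0,0],0]]'
python3 - <<'E'
from h import *
for n in("scene","top"):
    im=optics.get_image(n); cv2.imwrite(f"pics/{n}1.png",im[:,:,::-1])
print(env.observe()['q'].round(1))
E
```

```text
time_s: 2.1
position: [0.381, -0.2969, 0.4048]
tool_rot: [[0.0, 0.019, 1.0], [-0.0, 1.0, -0.019], [-1.0, -0.0, 0.0]]
ft_force: [-0.3, -0.4, -0.5]
grip_width: 0.0338
time_s: 2.77
position: [0.463, -0.2002, 0.4047]
tool_rot: [[-0.0, 0.018, 1.0], [-0.0, 1.0, -0.018], [-1.0, -0.0, -0.0]]
ft_force: [-0.2, 0.1, 0.2]
grip_width: 0.0342
[-36.9  17.2  81.4  -0.   81.4 -35.8]
```

View pics/scene1.png

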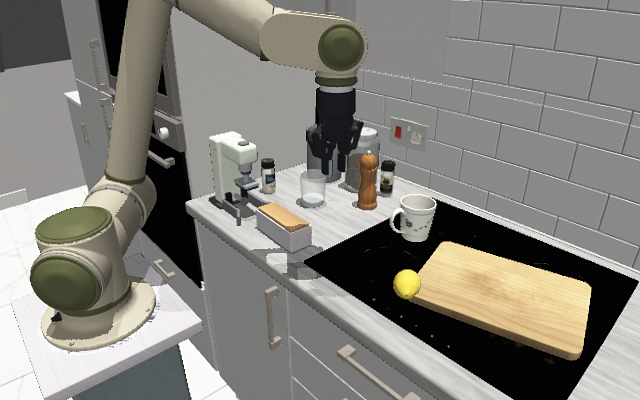

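View pics/top1.png

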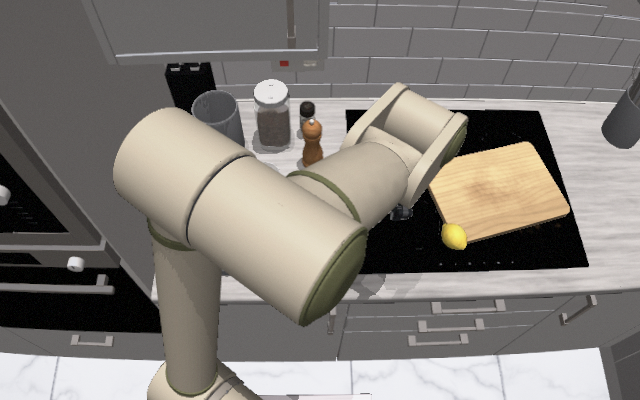

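The scene view now shows the whole tin at (285,225). The top view is blocked by the arm. I'll zoom into the scene view and fit the tin and press poses from it.

```bash
python3 - <<'E'
import cv2
a=cv2.imread("pics/scene1.png")[125:265,195:345]; cv2.imwrite("pics/scene1z.png",cv2.resize(a,(750,700) if 0 else None,fx=4,fy=4,interpolation=cv2.INTER_CUBIC))
E
```

```text
(no output)
```

View pics/scene1z.png

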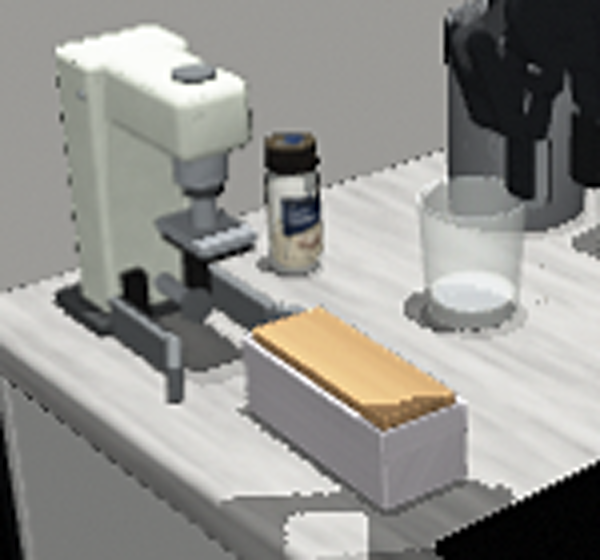

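```bash
python3 - <<'E'
from h import *
from scipy.optimize import least_squares
np.set_printoptions(precision=4,suppress=True)
T=lambda u,v:(140+u/4-.4,170+v/4-.4); S=lambda u,v:(195+u/4-.4,125+v/4-.4)
def fit(obs,x0,lab):
    def R(p):
        c,s=np.cos(p[2]),np.sin(p[2]); M=np.array([[c,-s,0],[s,c,0],[0,0,1]]); r=[]
        for n,uv,L in obs: r+=list((proj(n,M@np.array(L)+[p[0],p[1],0])[0]-uv))
        return np.array(r)
    s=least_squares(R,x0,loss='soft_l1'); print(lab,s.x, 'deg',np.degrees(s.x[2])); print(R(s.x).reshape(-1,2).round(1).tolist())
# tin x->push (world y); tin +y -> world -x ("near")
a,b,h=.08,.032,.056
tin=[("scene",S(388,510),(-a,b,0)),("scene",S(466,475),(-a,-b,0)),("scene",S(383,433),(-a,b,h)),("scene",S(466,400),(-a,-b,h)),
("scene",S(247,340),(a,b,h)),("scene",S(250,410),(a,b,0)),("scene",S(320,307),(.0745,-.0265,.0625)),
("top",T(507,363),(a,b,h)),("top",T(518,266),(a,-b,h)),("top",T(507,405),(a,b,0))]
fit(tin[:7],[.46,-.02,1.57],"tin scene");fit(tin,[.46,-.02,1.57],"tin both")
pr=[("top",T(448,428),(-.107,.058,.03)),("top",T(460,243),(-.107,-.058,.03)),("top",T(68,250),(.07,.042,.205)),("top",T(92,120),(.07,-.042,.205)),
("scene",S(172,368),(-.107,.058,.03)),("scene",S(176,402),(-.107,.058,0)),
("top",T(390,393),(-.07,.037,.03))]
fit(pr,[.46,.2,1.57],"press")
E
```

```text
tin scene [ 0.4619 -0.0191  1.511 ] deg 86.5748346916646
[[-0.5, 0.9], [1.1, 0.7], [0.1, 0.1], [0.9, -0.1], [-1.3, -1.5], [-0.7, -0.4], [0.3, -1.0]]
tin both [ 0.4611 -0.0177  1.5241] deg 87.32321314101846
[[-0.7, 0.7], [0.7, 0.4], [-0.1, -0.1], [0.5, -0.4], [-2.2, -1.4], [-1.5, -0.3], [-0.7, -1.0], [0.5, 0.1], [-0.1, -1.0], [2.4, -0.9]]
press [0.465  0.2048 1.545 ] deg 88.52376031707847
[[0.2, 0.0], [0.8, 1.0], [-0.9, 2.2], [0.2, -1.1], [0.7, -1.0], [0.6, 0.3], [-0.6, -0.1]]
```

```bash
python3 -m inch '[[0.2,[0.9,0,-0.2],0.1],[0.2,[0.9,0,0],0],[0.2,[0.9,0,0],0],[0.2,[0.9,0,0],0],[0.2,[0.9,0,0],0],[0.2,[0.9,0,0],0],[0.2,[0.9,0,0],0],[0.2,[0.6,0,0],0]]'
python3 -m inch '[[0.2,[0,0.5,0],0],[0.2,[0,0.5,0],0],[0.2,[0,0.5,0],0],[0.2,[0,0.3,0],0],[0.2,[0,0.2,0],0],[0.2,[0,0,0],0],[0.2,[0,0,0],0],[0.2,[0,0,0],0]]'
python3 - <<'E'
from h import *
for n in("scene","top"):
    im=optics.get_image(n); cv2.imwrite(f"pics/{n}2.png",im[:,:,::-1])
a=cv2.imread("pics/scene2.png")[110:260,195:345]; cv2.imwrite("pics/scene2z.png",cv2.resize(a,None,fx=4,fy=4,interpolation=cv2.INTER_CUBIC))
print(env.observe()['q'].round(1))
E
```

```text
time_s: 3.53
position: [0.4568, -0.1999, 0.1957]
tool_rot: [[-0.002, 0.027, 1.0], [0.001, 1.0, -0.027], [-1.0, 0.001, -0.002]]
ft_force: [0.2, -0.5, 0.0]
grip_width: 0.034
time_s: 4.2
position: [0.4591, -0.1401, 0.1978]
tool_rot: [[0.001, 0.026, 1.0], [-0.0, 1.0, -0.026], [-1.0, -0.0, 0.001]]
ft_force: [0.5, 0.2, -0.3]
grip_width: 0.0346
[-31.1  30.5 101.3  -0.   48.1 -29.6]
```

View pics/scene2z.png

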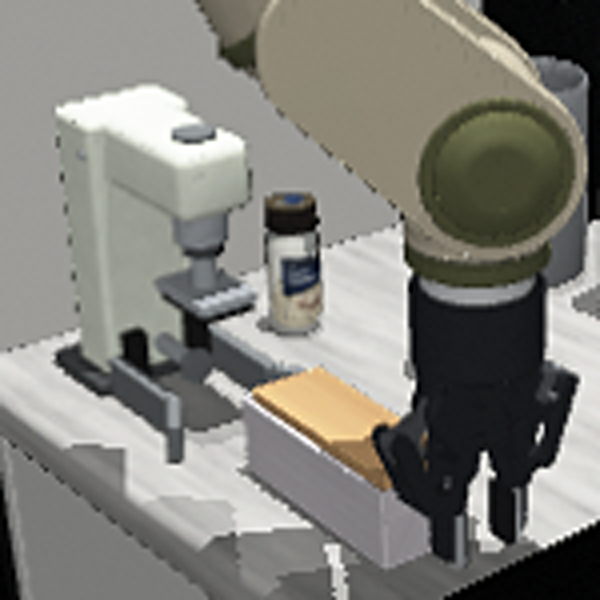

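View pics/top2.png

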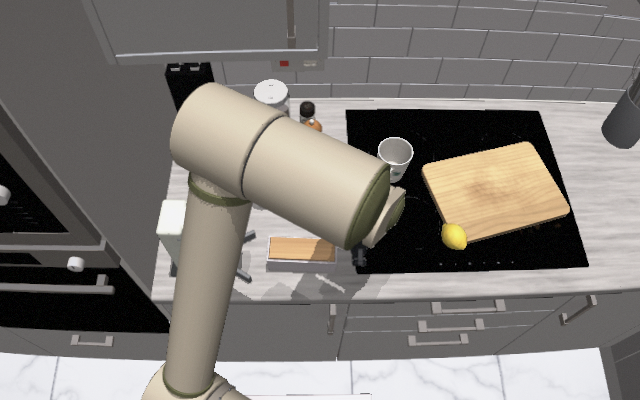

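Both views show the fingers upright behind the tin at scene (320,245), with the arm clear of the press. I'll start the push.

```bash
python3 -m inch '[[0.2,[0,0.2,-0.1],0],[0.2,[0,0.2,0],0],[0.2,[0,0.2,0],0],[0.2,[0,0.2,0],0],[0.2,[0,0.2,0],0],[0.2,[0,0.2,0],0],[0.2,[0,0.2,0],0],[0.2,[0,0.2,0],0]]'
python3 -m inch '[[0.2,[0,0.2,0],0],[0.2,[0,0.2,0],0],[0.2,[0,0.2,0],0],[0.2,[0,0.2,0],0],[0.2,[0,0.2,0],0],[0.2,[0,0.2,0],0],[0.2,[0,0,0],0],[0.2,[0,0,0],0]]'
python3 - <<'E'
from h import *
im=optics.get_image("scene"); cv2.imwrite(f"pics/scene3.png",im[:,:,::-1])
a=im[110:260,195:345,::-1]; cv2.imwrite("pics/scene3z.png",cv2.resize(a,None,fx=4,fy=4,interpolation=cv2.INTER_CUBIC))
E
```

```text
time_s: 4.97
position: [0.4573, -0.0908, 0.1978]
tool_rot: [[0.0, 0.025, 1.0], [-0.0, 1.0, -0.025], [-1.0, -0.0, 0.0]]
ft_force: [-0.5, -2.7, -0.2]
grip_width: 0.0339
time_s: 5.63
position: [0.4581, -0.055, 0.1977]
tool_rot: [[-0.0, 0.025, 1.0], [0.0, 1.0, -0.025], [-1.0, 0.0, -0.0]]
ft_force: [0.0, -0.3, -0.2]
grip_width: 0.0344
```

View pics/scene3z.png

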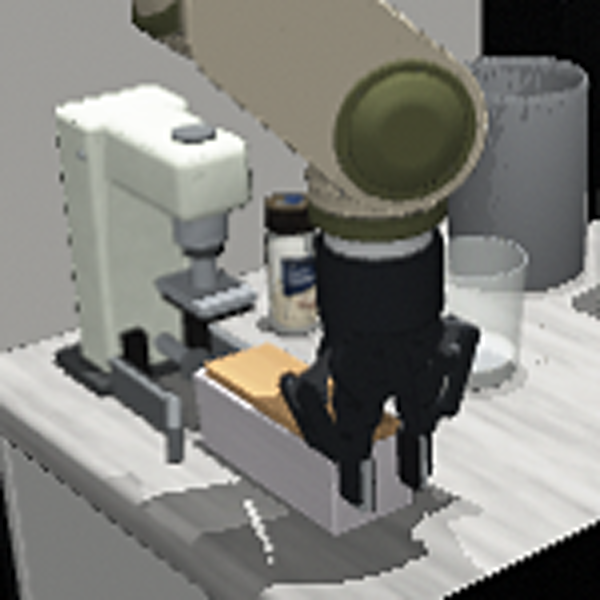

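The tin is moving squarely ahead of the fingers and its front is entering the flare, at zoomed pixel (200,375).

```bash
python3 -m inch '[[0.2,[0,0.2,0],0],[0.2,[0,0.2,0],0],[0.2,[0,0.2,0],0],[0.2,[0,0.2,0],0],[0.2,[0,0.2,0],0],[0.2,[0,0.2,0],0],[0.2,[0,0.2,0],0],[0.2,[0,0.1,0],0]]'
python3 - <<'E'
from h import *
for n in("scene","top"):
    im=optics.get_image(n); cv2.imwrite(f"pics/{n}4.png",im[:,:,::-1])
    a=im[110:260,195:345,::-1] if n=="scene" else im[:,:,::-1]; cv2.imwrite(f"pics/{n}4z.png",cv2.resize(a,None,fx=4 if n=="scene" else 1,fy=4 if n=="scene" else 1,interpolation=cv2.INTER_CUBIC))
E
```

```text
time_s: 6.35
position: [0.4592, -0.0095, 0.1977]
tool_rot: [[-0.0, 0.025, 1.0], [0.0, 1.0, -0.025], [-1.0, 0.0, -0.0]]
ft_force: [-0.2, -1.4, -1.3]
grip_width: 0.0337
```

View pics/scene4z.png

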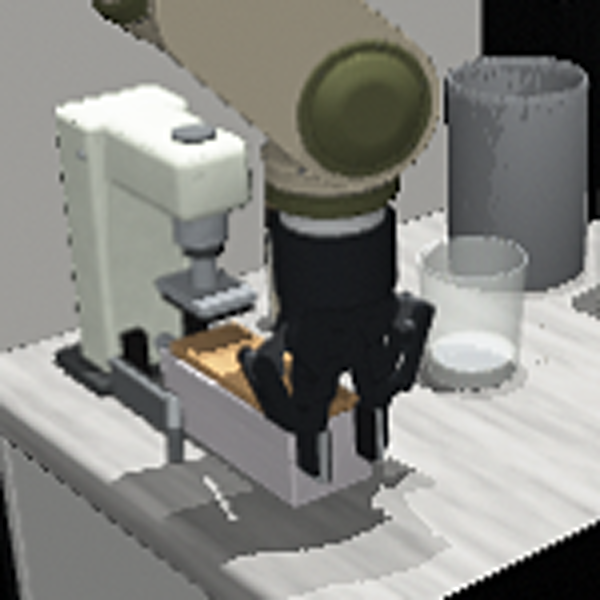

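View pics/top4z.png

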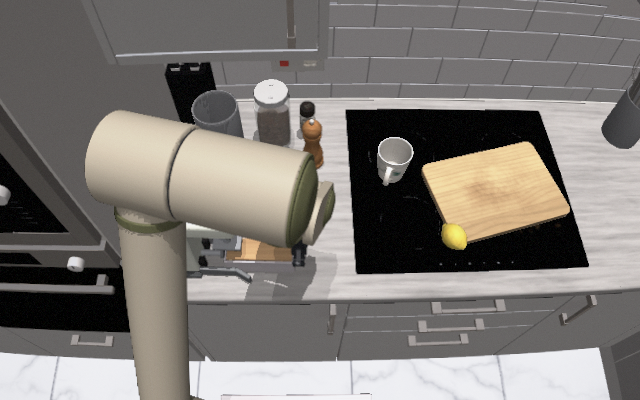

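```bash
python3 - <<'E'
from h import *
for z in (.45,.55,.65): print(z,[ray("top",u,v,z).round(2).tolist() for u,v in((92,180),(107,115),(180,215))])
print(env.observe()['q'].round(1))
E
```

```text
0.45 [[0.39, 0.3, 0.45], [0.53, 0.31, 0.45], [0.33, 0.16, 0.45]]
0.55 [[0.33, 0.25, 0.55], [0.44, 0.25, 0.55], [0.28, 0.12, 0.55]]
0.65 [[0.26, 0.19, 0.65], [0.35, 0.2, 0.65], [0.22, 0.09, 0.65]]
[-16.   29.2 104.6   0.   46.2 -14.7]
```

```bash
python3 -m inch '[[0.2,[0,0.12,0],0],[0.2,[0,0.12,0],0],[0.2,[0,0.12,0],0],[0.2,[0,0.12,0],0],[0.2,[0,0.12,0],0],[0.2,[0,0.12,0],0],[0.2,[0,0.12,0],0],[0.2,[0,0.12,0],0]]'
python3 -m inch '[[0.2,[0,0.1,0],0],[0.2,[0,0.05,0],0],[0.2,[0,0.05,0],0],[0.2,[0,0,0],0],[0.2,[0,0,0],0],[0.2,[0,0,0],0],[0.2,[0,0,0],0],[0.2,[0,0,0],0]]'
```

```text
time_s: 7.12
position: [0.4602, 0.0182, 0.1978]
tool_rot: [[0.001, 0.025, 1.0], [-0.001, 1.0, -0.025], [-1.0, -0.001, 0.001]]
ft_force: [0.2, -9.7, -0.5]
grip_width: 0.0343
time_s: 7.78
position: [0.4604, 0.0239, 0.1978]
tool_rot: [[0.001, 0.026, 1.0], [-0.001, 1.0, -0.026], [-1.0, -0.001, 0.001]]
ft_force: [1.7, -7.3, -1.4]
grip_width: 0.0342
```

```bash
python3 -m inch '[[0.2,[0,0.07,0],0],[0.2,[0,0.07,0],0],[0.2,[0,0.07,0],0],[0.2,[0,0.07,0],0],[0.2,[0,0,0],0],[0.2,[0,0,0],0],[0.2,[0,0,0],0],[0.2,[0,0,0],0]]'
python3 -m inch '[[0.2,[0,0.05,0],0],[0.2,[0,0.05,0],0],[0.2,[0,0.05,0],0],[0.2,[0,0,0],0],[0.2,[0,0,0],0],[0.2,[0,0,0],0],[0.2,[0,0,0],0],[0.2,[0,0,0],0]]'
```

```text
time_s: 8.45
position: [0.4607, 0.0322, 0.1978]
tool_rot: [[0.001, 0.026, 1.0], [-0.002, 1.0, -0.026], [-1.0, -0.002, 0.001]]
ft_force: [0.3, -9.1, -1.5]
grip_width: 0.0342
time_s: 9.12
position: [0.4608, 0.0365, 0.1978]
tool_rot: [[0.001, 0.025, 1.0], [-0.002, 1.0, -0.025], [-1.0, -0.002, 0.001]]
ft_force: [-0.6, -10.6, -0.7]
grip_width: 0.0344
```

```bash
python3 -m inch '[[0.2,[0,0.06,0],0],[0.2,[0,0.06,0],0],[0.2,[0,0.06,0],0],[0.2,[0,0,0],0],[0.2,[0,0,0],0],[0.2,[0,0,0],0],[0.2,[0,0,0],0],[0.2,[0,0,0],0]]'
python3 - <<'E'
from h import *
im=optics.get_image("scene"); a=im[110:260,195:345,::-1]; cv2.imwrite(f"pics/scene5z.png",cv2.resize(a,None,fx=4,fy=4,interpolation=cv2.INTER_CUBIC))
E
```

```text
time_s: 9.78
position: [0.4611, 0.0395, 0.198]
tool_rot: [[0.0, 0.024, 1.0], [-0.008, 1.0, -0.024], [-1.0, -0.008, 0.0]]
ft_force: [-5.0, -40.2, 1.5]
grip_width: 0.0341
```

View pics/scene5z.png

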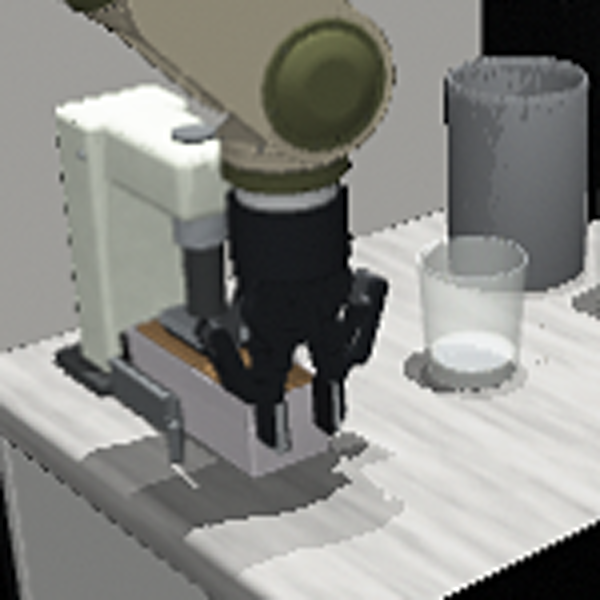

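The force jumped to 40 N, so the tin is at the stops, and the head at zoomed (190,320) is on the lid. I'll ease off slightly and hold.

```bash
for r in 1; do python3 -m inch '[[0.2,[0,-0.02,0],0],[0.2,[0,0,0],0],[0.2,[0,0,0],0],[0.2,[0,0,0],0],[0.2,[0,0,0],0],[0.2,[0,0,0],0],[0.2,[0,0,0],0],[0.2,[0,0,0],0]]'; done; for r in 1 2 3; do python3 -m inch '[[0.2,[0,0,0],0],[0.2,[0,0,0],0],[0.2,[0,0,0],0],[0.2,[0,0,0],0],[0.2,[0,0,0],0],[0.2,[0,0,0],0],[0.2,[0,0,0],0],[0.2,[0,0,0],0]]' | grep -E "pos|ft"; done
```

```text
time_s: 10.5
position: [0.461, 0.0393, 0.198]
tool_rot: [[0.0, 0.025, 1.0], [-0.007, 1.0, -0.024], [-1.0, -0.007, 0.0]]
ft_force: [-4.4, -35.4, 1.6]
grip_width: 0.0344
position: [0.4611, 0.0393, 0.198]
ft_force: [-3.9, -35.2, 0.5]
position: [0.461, 0.0393, 0.198]
ft_force: [-4.3, -34.5, 2.0]
position: [0.461, 0.0393, 0.198]
ft_force: [-4.2, -35.2, 0.7]
```

```bash
for r in 1 2 3 4 5; do python3 -m inch '[[0.2,[0,0,0],0],[0.2,[0,0,0],0],[0.2,[0,0,0],0],[0.2,[0,0,0],0],[0.2,[0,0,0],0],[0.2,[0,0,0],0],[0.2,[0,0,0],0],[0.2,[0,0,0],0]]' | grep -E "time|ft"; done
python3 - <<'E'
from h import *
im=optics.get_image("scene"); a=im[160:240,215:295,::-1]; cv2.imwrite(f"pics/scene6z.png",cv2.resize(a,None,fx=7,fy=7,interpolation=cv2.INTER_CUBIC))
E
```

```text
time_s: 13.17
ft_force: [-3.7, -34.7, -0.1]
time_s: 13.83
ft_force: [-4.6, -35.2, 0.9]
time_s: 14.5
ft_force: [-4.3, -34.8, 0.8]
time_s: 15.17
ft_force: [-4.0, -33.9, 2.0]
time_s: 15.83
ft_force: [-3.4, -34.5, 0.3]
```

View pics/scene6z.png

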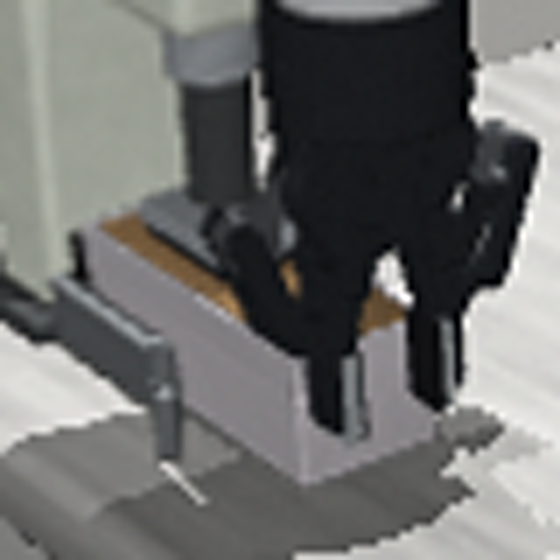

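The lid now lies within the rim, and the tin's rear-near bottom corner is at about (258.5,229). I'll check that the tin is home and hold a bit longer.

```bash
python3 - <<'E'
from h import *
print(ray("scene",258.4,229,0), ray("scene",257.5,211.5,.056))
for d in (0,.004,.008): print(proj("scene",[.43,.045-d,0]))
E
python3 -m inch '[[0.2,[0,0,0],0],[0.2,[0,0,0],0],[0.2,[0,0,0],0],[0.2,[0,0,0],0],[0.2,[0,0,0],0],[0.2,[0,0,0],0],[0.2,[0,0,0],0],[0.2,[0,0,0],0]]'|grep ft
```

```text
[0.43187462 0.04930381 0.        ] [0.42879573 0.04276829 0.056     ]
[[258.75134317 229.85974909]]
[[259.62710781 230.43902648]]
[[260.50713249 231.02102702]]
ft_force: [-5.0, -34.6, 0.5]
```

```bash
for r in 1 2; do python3 -m inch '[[0.2,[0,-0.12,0],0],[0.2,[0,-0.12,0],0],[0.2,[0,-0.12,0],0],[0.2,[0,-0.12,0],0],[0.2,[0,-0.12,0],0],[0.2,[0,-0.12,0],0],[0.2,[0,-0.12,0],0],[0.2,[0,-0.12,0],0]]'|grep -E "pos|ft"; done
for r in 1; do python3 -m inch '[[0.2,[0,-0.4,0],0],[0.2,[0,-0.4,0],0],[0.2,[0,-0.4,0],0],[0.2,[0,-0.4,0],0],[0.2,[0,-0.4,0],0],[0.2,[0,-0.4,0],0],[0.2,[0,-0.4,0],0],[0.2,[0,-0.4,0],0]]'|grep -E "pos|ft"; done
python3 - <<'E'
from h import *
im=optics.get_image("scene"); a=im[140:250,205:325,::-1]; cv2.imwrite(f"pics/scene7z.png",cv2.resize(a,None,fx=5,fy=5,interpolation=cv2.INTER_CUBIC))
im=optics.get_image("top"); cv2.imwrite(f"pics/top7.png",im[:,:,::-1])
E
```

```text
position: [0.4599, 0.013, 0.1978]
ft_force: [0.2, -1.4, 0.8]
position: [0.4591, -0.0158, 0.1977]
ft_force: [-0.6, -0.5, -0.6]
position: [0.4567, -0.1126, 0.1977]
ft_force: [0.5, 0.2, -0.6]
```

View pics/scene7z.png

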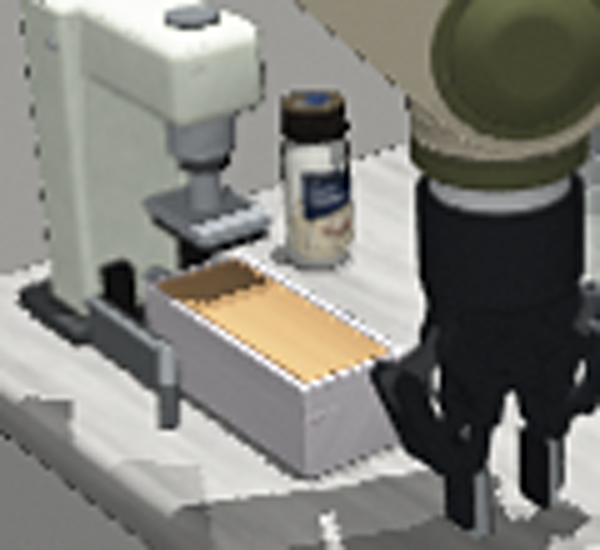

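View pics/top7.png

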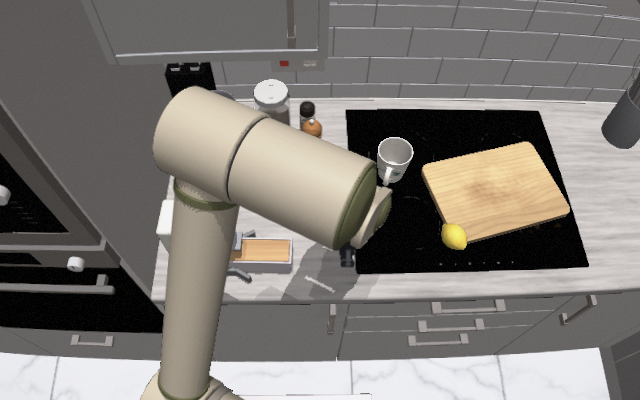

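```bash
python3 - <<'E'
from h import *
print(ray("scene",266.4,235.4,0), ray("scene",266,217,.056))
p1=cv2.imread("pics/scene1.png")[160:195,230:262]; im=optics.get_image("scene")[:,:,::-1]; p2=im[160:195,230:262]
cv2.imwrite("pics/cmp8.png",cv2.resize(np.hstack([p1,p2]),None,fx=11,fy=11,interpolation=cv2.INTER_CUBIC)); print(env.observe()['time_s'])
E
```

```text
[0.42858946 0.00874868 0.        ] [0.42794077 0.00432137 0.056     ]
18.7
```

View pics/cmp8.png

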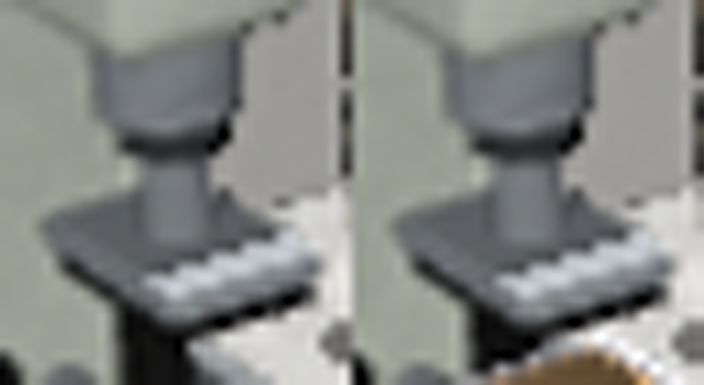

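The head is back at its starting height (pad edge at about row 187 in both pictures). The tin's rear moved back from y ≈ 0.046 to 0.006, which is the full 40 mm. The lid is flush and nothing touches the robot, so I'm handing the job in.

```bash
python3 - <<'E'
from rig import env
env.close_job()
E
```

```text
the job is handed in; nothing more can be done
```

I pushed the tin home with two fingers side by side, held it while the press brought the lid down, then let it spring back out and handed the job in. No verdict was reported; these are my last checks:

- **Home at the stops:** the push force jumped from about 11 N to 40 N within 3 mm. I eased off to about 35 N and held for over 6 s. The tin's rear face measured y ≈ 0.043 to 0.049, against 0.045 expected. The tool stopped at 0.039, about 5 mm past my estimate of 0.034, which I put down to calibration and finger-width error.
- **Lid:** in the picture taken after letting go, it lies flush with the rim. I judged this by eye and did not measure it.
- **Plunger and head:** the tin came back about 40 mm and the press head is back at its starting height in the picture, so the plunger should be fully out. I could not see the plunger itself.
- **Tin and surroundings:** the tin stands upright in the mouth of the press, with the fingers about 10 cm behind it and no force at the wrist. I saw no sign that the mug, tumbler, spice jar or pepper mill had moved, but did not measure them. The arm partly hid the tumbler and the mill in the last pictures.
- **Time:** 18.7 s when I handed it in, out of 48 s.

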